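# Back up a wheel of cheese with the stop and wedge its edge off the board

### The arm

A 6-joint arm with a two-finger parallel gripper is mounted at the origin on the work surface. World frame = base frame: x ahead of the robot, y to its left, z up, the work surface at z = 0. Lengths are in m, angles in rad, forces in N, time in s.
With the tool pointing down it reaches from about 0.4 to 0.825 m from the base axis. Payload 7 kg.
Tool frame: the origin (TCP) lies midway between the tips of the shut fingers; the grasp point (between the pads) lies behind it (ctrl.hold_point_z is the z of the grasp point in the tool frame, in m); z points along the fingers, y is the line along which they close (so a half turn about z gives the same grasp; the last joint's range is limited). The gripper opens to 85 mm and grips with 20 to 120 N. Pads are 22 mm wide; open, the fingers measure 114 mm over their backs; the gripper's body (76 mm by 85 mm) begins 54 mm behind the grasp point. The pads swing forward as they close: fully open they stand 13 mm farther back than shut.
Start: joints at [1.455, 0.359, 0.012, 0, -1.224, -0.288], TCP at [0.265, 0.621, 0.231] pointing down, gripper open.
Joint ranges: [-3.07, 3.07], [-1.43, 2.12], [-1.02, 1.25], [-3.03, 1.67], [-3.05, -0], [-3.03, 3.03]. Speed limits (rad/s): [2.39, 2.39, 3.01, 3.14, 3.14, 3.14].

### API

Orientations are given as a unit quaternion [w, x, y, z].
In Python, from cell import get_state, cams, sign_off, look_for, ctrl gives the robot as it stands.
- The arm moves only by the tool move_arm, never from a script. Its argument "commands" is a list of rows, each a list of 7 numbers: the turn, a rotation vector about the tool's x, y, z in degrees, then the shift along the tool's x, y, z in cm, then the finger opening in cm, from 0 to 8.54. A call has 1 to 20 rows; each row is the pose to reach, as a shift and turn from the pose commanded when the call began, along the tool's axes at that moment; what a row does not reach only later rows make up. A row lasts 1/10 s, in which the tool goes at most 50 mm and 8.59 degrees, less where a joint would pass 70% of its speed; a pose out of reach is approached as far as the arm can. A call with a gripper value outside its range is refused whole. The fingers move at their own pace and stop on an object; "newtons" is the grip in N (left out, the last holds). Time passes only in rows, so rows that repeat a pose let the fingers close. It gives the time, the measured TCP pose, the force and the opening at its end, in the units of the state.
- get_state(): the state, without advancing time (a new reading comes with each control period).
- cams.grab_frame(name): name is "side" or "top" or "wrist"; returns (picture, depth): 480x640x3 uint8, red, green, blue; 480x640 float32, m along the optical axis (not along the pixel's ray), 0 where there is no reading.
- cams.camera_info(name): a dict with "K" (3x3 intrinsics, pixels), "rvec" (rotation vector, rad) and "tvec" (3), from world to camera coordinates, as OpenCV has them; the wrist camera has in their place "T_tool_cam" (4x4, takes a point from camera to tool coordinates, whose origin is the TCP and whose axes are the flange's). Camera axes: x right, y down, z forward; pixel columns grow to the right and rows downward; lengths in m; the calibration is good to about 2 mm. A picture is of the moment at which its call begins: read the wrist's pose just before it. camera_info takes no time and is no camera call.
- sign_off(): hands the job in, once; it reports no verdict.
Trained networks look in the newest picture that a camera, given by its name, has taken for a name from the list of things; names that differ only in an ending like _2 or _b are one class to them, and where a whole thing is asked for, a point or a joint stands for the part that bears it (a point fixed in the world has none). Each returns a list of dicts, best first, with "p" (0 to 1); they miss things now and then, are a little off and sometimes report something else, mostly with a low value. They report only what shows in the picture. A call takes as long as a camera call. They do not tell look-alikes from the thing itself.
- look_for(camera, label): "position" ([column, row] in pixels, amid what is visible of it).
The state is a dict: "clock": time; "joints": joint angles; "joint_velocities": joint speeds; "effort": joint torques, N m; "tcp_pos": TCP position; "ee_rot": TCP orientation; "contact_force": force on the tool from outside, world axes, zero at the start; "torque": the same for the moment, N m; "grip_width": opening from 0.0 (shut) to 1.0 (fully open).
Only numpy, scipy, OpenCV 4.12 (cv2) and the standard library are available. Lean on these libraries where they do the work, as an engineer would, in place of code of your own. Each camera call takes 0.05 s, during which the arm holds its last target. There are 200 camera calls.

### The job

I want to pass the cutting wire under this wheel of cheese: slide the stop up against it and tighten the stop's clamp knob, then take the tapered wedge, lay it flat on the board and push it in under the edge opposite the stop until that edge has just lifted, about 7 mm clear of the board and never more than a centimetre or so. Finish holding the wedge in place there, with your grip on it, so that I have both hands free for the wire; keep off the cheese itself and leave the other things where they are.

Things in the scene. Friction and masses are not known exactly. Their poses are not given: they have to be found in the camera images.
- cutter: Portioning board, fixed on the table: white cutting bed in a steel frame, 500 x 240 mm, its flat top 30 mm above the table. Origin: centre of its underside, on the table; x along its length towards the end that carries the stop, y across it, z up (the top is at z = 0.030 in this frame).
- cheese: Small whole wheel of cheese with a tan rind, 146 mm across and 56 mm high, 0.75 to 1 kg, lying loose on the bed near its middle. The rim is rounded to 16 mm radius, so that the flat underside is 114 mm across. Origin: centre of the underside; z up through the wheel.
- stop (a joint): How far the stop has slid from the end of the board towards the cheese, m: 0 at the far end, up to 0.13. It slides along the board's x axis (value grows towards board -x) with about 1 N of drag while the clamp is free.
- stop_face (a point): Middle of the lower edge of the stop's face that meets the cheese, at the bed's height. The stop is a steel angle on the board's centre line: an upright plate 130 mm wide, 35 mm high, on a foot that runs back 94 mm from the face. Axes as the board's: the face looks to -x, so the cheese touches it when its centre is 73 mm from the face along x.
- clamp_knob (a joint): Turn of the stop's clamp knob, rad: 0 fully loose, 1.55 fully tight, growing clockwise seen from above. Up to about 0.75 the stop runs free; from 1.2 on it is locked (holds over 20 N). Takes about 0.2 N m and stays where it is left.
- knob_grip (a point): Grip point of the clamp knob: a black wing knob on an upright axis, on the stop's foot 60 mm behind the face. The wing is 58 mm long, 14 mm thick and 28 mm high (48 to 76 mm above the bed); this point is on the axis at half its height. x along the wing; at joint value 0 the wing lies along the board, and it turns with the knob.
- wedge: Loose beech wedge, 150 mm long, 40 mm wide, 80 g: 26 mm high at the heel (-x end), tapering evenly to 1.5 mm at the tip (+x end), flat underside. Pushing it in under the cheese takes some 5 to 15 N. It lies on the table to one side of the board, left or right. Origin: centre of the underside, x towards the tip.
- block: Plain beech spacer block, 150 x 40 x 26 mm, the same height all along, not tapered; lies at the other side from the wedge. Bystander. Origin: centre of its underside, x along its length.
- chunk: Broken lump of hard cheese, about 68 x 48 x 38 mm, on the board near its free end, beside the wedge's way in. Bystander. Origin: centre of its underside.
- knife: Short cheese knife, black bulbous handle 98 mm long and 33 mm thick, steel leaf blade 38 mm wide, 195 mm long in all; on the board near its free end, on the other side of the wedge's way in. Bystander. Origin: under its middle, x from handle to blade.
- knife2: A second knife of the same shape, on the table beyond the board. Bystander.
- honey: Honey jar, 64 mm across, 85 mm high, beyond the board. Bystander. Origin: centre of its underside.
- ramekin: White dish, 80 mm across, 45 mm high, beyond the board. Bystander. Origin: centre of its underside.
- lifter: Flat steel cheese lifter with a dark wooden handle, 260 mm long, blade 90 mm wide, 16 mm high, lying beyond the board. Bystander. Origin: on its underside at the root of the blade.
There are look-alikes about, which are no part of the job. There is more than one size of the cheese; the job needs the largest.

How it is judged:
On the way:
1. the stop stands against the cheese and its clamp knob is tightened (value of joint clamp_knob above 1.2 rad and x of cheese in the frame of stop_face above -0.08 m), for 0.2 s.
At the end, for the whole second after the job is handed in: Knob at 1.2 rad or more, stop within 7 mm of the cheese; cheese tilted 1.9 to 5.6 degrees (edge 4 to 11 mm up), far edge on the board, at rest on the wedge (over 1.5 N) and touched by nothing else loose nor the robot; wedge flat on the board, along it, opposite the stop, held by the fingers (all of step 1 and y of cheese in the frame of stop_face between -0.05 and 0.05 m and angle between cheese's own z axis and vertical between 0.033 and 0.098 rad and contact force between wedge and cheese above 1.5 N and contact force between the fingers and wedge above 2 N and contact force between wedge and cutter above 1 N and z of wedge in the frame of cutter between 0.026 and 0.036 m and angle between wedge's own z axis and vertical below 0.1 rad and x of wedge in the frame of stop_face below -0.15 m and angle between the x axis of wedge and the x axis of cutter, either way round below 0.3 rad and contact force between each of the fingers, the arm and cheese below 0.3 N and contact force between cheese and block below 0.2 N and contact force between cheese and chunk below 0.2 N and contact force between cheese and knife below 0.2 N and contact force between cheese and cutter above 0.5 N and linear speed of cheese below 0.02 m/s); the arm keeps its last pose, push and grip.
It fails at once if a bystander is moved more than 25 mm (distance of any of block, chunk, knife, knife2, honey, ramekin, lifter from where it was at the start of the episode above 0.025 m).
It fails at once if the cheese is lifted too far (angle between cheese's own z axis and vertical above 0.14 rad).
It fails at once if the robot presses on the cheese itself (contact force between any of the fingers, the arm and cheese above 2 N).
It also fails if it takes over 72 s, if anything falls off the work surface, if the arm or the gripper's body presses on something with over 40 N, if the wrist force passes 120 N, or if a joint passes its speed limit or range.

## Working session

There is one attempt and no reset: what is moved stays moved. The work goes in short steps, Python scripts to look and compute and a tool call to move; the robot and the scene stay as the last step left them, time stands still between calls to the robot, and variables do not carry over. Pictures are saved under pics/ and viewed, on a budget of 10 in all, crops included, one or two more only if the job needs it, and the job is handed in when it is done.

Besides the shell and the picture viewer there is one more tool, called after "Request:" in YAML: its name, and indented under it one key for each argument. move_arm: Moves the arm, as the interface text tells. Its arguments: {"type":"object","properties":{"commands":{"type":"array"},"newtons":{"type":"number"}},"required":["commands"]}

```bash
mkdir -p pics
cat > h.py <<'E'
import numpy as np, cv2
from cell import get_state, cams, sign_off, look_for, ctrl
from scipy.spatial.transform import Rotation as R
def Rt(q): return R.from_quat([q[1],q[2],q[3],q[0]]).as_matrix()
def pose(name):
    i=cams.camera_info(name)
    if name=='wrist':
        s=get_state(); T=np.eye(4); T[:3,:3]=Rt(s['ee_rot']); T[:3,3]=s['tcp_pos']
        return np.array(i['K']), T@np.array(i['T_tool_cam'])
    W=np.eye(4); W[:3,:3]=cv2.Rodrigues(np.array(i['rvec'],float))[0]; W[:3,3]=np.ravel(i['tvec'])
    return np.array(i['K']), np.linalg.inv(W)
def cloud(name):
    K,T=pose(name); rgb,d=cams.grab_frame(name)
    v,u=np.mgrid[:480,:640]
    P=np.stack([(u-K[0,2])/K[0,0]*d,(v-K[1,2])/K[1,1]*d,d],-1)@T[:3,:3].T+T[:3,3]
    P[d==0]=np.nan
    return rgb,P
def save(n,rgb): cv2.imwrite('pics/'+n+'.png',rgb[...,::-1])
E
python3 - <<'E'
from h import *
s=get_state(); print(s, ctrl.hold_point_z)
ims=[]
for c in ['top','side']:
    rgb,P=cloud(c); np.savez(f'{c}.npz',rgb=rgb,P=P); save(c+'0',rgb)
    for n in ['cutter','cheese','stop','clamp_knob','knob_grip','wedge','block','chunk','knife','honey','ramekin','lifter']:
        for r in look_for(c,n):
            if r['p']>0.25:
                u,v=map(int,r['position']); print(c,n,round(r['p'],2),u,v,P[v,u].round(3))
E
```

```text
{'clock': 0.0, 'joints': array([ 1.45510436e+00,  3.59385865e-01,  1.10656351e-02, -3.83890488e-04,
       -1.22412980e+00, -2.88107271e-01]), 'joint_velocities': array([-0.00051587, -0.00098282, -0.00025527,  0.00114391, -0.00070853,
       -0.00180715]), 'effort': array([-9.66760526e-04, -5.83330572e+01,  2.93433613e+01,  6.93733290e+00,
       -5.84514899e-03, -8.11583760e-06]), 'tcp_pos': array([0.2650351 , 0.62025173, 0.23036123]), 'ee_rot': array([ 8.39318699e-04,  9.79673953e-01, -2.00594689e-01, -1.08609761e-04]), 'contact_force': array([-0.11089265,  0.6386224 , -0.78959465]), 'torque': array([-0.00487867,  0.00639624, -0.01351948]), 'grip_width': 0.9962385173979176} -0.0187
top cutter 0.81 284 262 [0.515 0.06  0.025]
top cheese 0.93 455 333 [ 0.331 -0.409  0.04 ]
top cheese 0.88 379 160 [ 0.813 -0.202  0.048]
top cheese 0.76 309 258 [ 0.52  -0.009  0.086]
top stop 0.87 246 272 [0.476 0.156 0.1  ]
top stop 0.61 305 171 [0.783 0.009 0.019]
top stop 0.49 448 262 [ 0.527 -0.398  0.029]
top clamp_knob 0.67 244 273 [0.474 0.161 0.098]
top knob_grip 0.5 240 270 [0.48  0.171 0.108]
[... 538 characters left out ...]
7]
side cheese 0.77 465 266 [ 0.769 -0.234  0.045]
side cheese 0.68 326 257 [ 0.502 -0.045  0.088]
side stop 0.89 267 241 [0.48  0.156 0.055]
side stop 0.31 263 230 [0.476 0.164 0.084]
side clamp_knob 0.58 262 226 [0.477 0.169 0.093]
side knob_grip 0.76 264 227 [0.476 0.158 0.095]
side wedge 0.92 205 227 [0.433 0.382 0.023]
side block 0.96 463 356 [ 0.52  -0.42   0.028]
side block 0.33 309 202 [0.746 0.315 0.029]
side chunk 0.74 368 302 [ 0.476 -0.208  0.061]
side knife 0.96 390 256 [ 0.656 -0.1    0.057]
side knife 0.59 404 242 [ 0.78  -0.034  0.024]
side ramekin 0.72 464 356 [ 0.526 -0.419  0.024]
side ramekin 0.65 305 204 [0.731 0.315 0.027]
side lifter 0.95 516 336 [ 0.678 -0.437  0.005]
```

Run:
```python
from h import *
t=np.load('top.npz')['rgb'][110:400,110:510]; save('topc',cv2.resize(t,(800,580),interpolation=cv2.INTER_CUBIC))
```

```text
(no output)
```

View pics/topc.png

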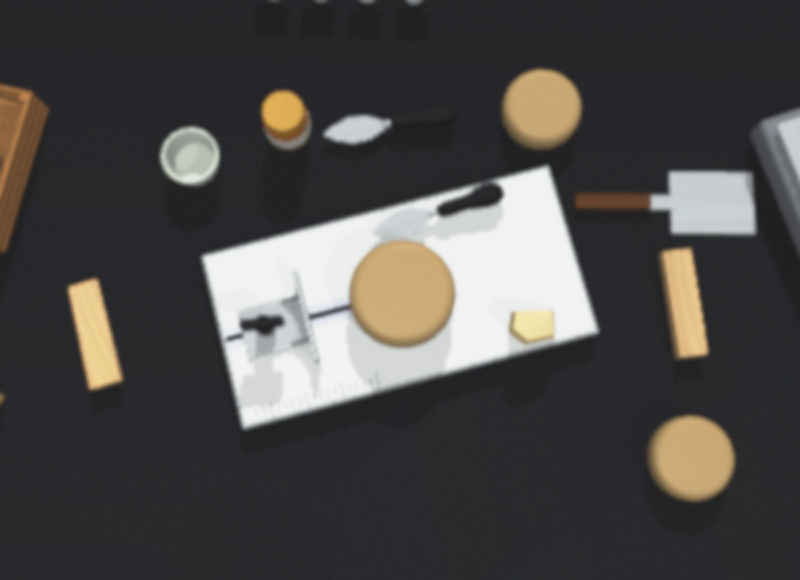

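View pics/side0.png

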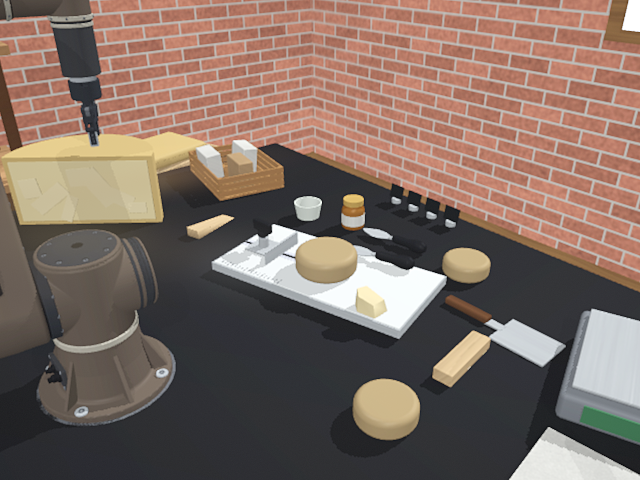

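The top crop shows three wheels. They are at crop (402,293), on the board and the largest at about 105 px across, at (541,108), about 80 px, and at (691,458), about 87 px. The one on the board fits the description. There are two beech pieces, left at (95,334) and right at (684,303). The side view shows the left one tapering and the right one at full height, so the left one is the wedge. Next I measure both.

```bash
cat >> h.py <<'E'
def rect(xy):
    (c,sz,a)=cv2.minAreaRect((xy*1000).astype(np.float32)); return np.array(c)/1000,np.array(sz)/1000,a
E
python3 - <<'E'
from h import *
for c in ['top','side']:
    f=np.load(c+'.npz'); rgb=f['rgb'].astype(int); P=f['P']; z=P[...,2]
    mn=rgb.min(-1); sat=rgb.max(-1)-mn
    near=(abs(P[...,0]-.52)<.25)&(abs(P[...,1])<.33)
    b=near&(abs(z-.03)<.008)&(sat<30)&(mn>90)
    print(c,'board',rect(P[b][:,:2]),np.nanmedian(z[b]))
    for nm,(x,y) in dict(cheese=(.52,-.02),c2=(.8,-.21),c3=(.32,-.42)).items():
        m=(np.hypot(P[...,0]-x,P[...,1]-y)<.1)&(sat>40)&(z>.02); Q=P[m]
        top=Q[Q[:,2]>np.percentile(Q[:,2],97)-.004]
        print(nm,cv2.minEnclosingCircle((Q[:,:2]*1000).astype(np.float32)),'top',cv2.minEnclosingCircle((top[:,:2]*1000).astype(np.float32)),top[:,2].mean().round(4))
    for nm,(x,y) in dict(wedge=(.45,.41),block=(.52,-.41)).items():
        m=(np.hypot(P[...,0]-x,P[...,1]-y)<.12)&(sat>40)&(z>-.005); Q=P[m]
        r=rect(Q[:,:2]); cc,V=np.linalg.eigh(np.cov(Q[:,:2].T)); d=V[:,1]; s=(Q[:,:2]-r[0])@d
        print(nm,r,'axis',d,[ (round(k,3),round(float(np.median(Q[abs(s-k)<.012][:,2])),4)) for k in np.linspace(-.06,.06,5) if (abs(s-k)<.012).any()])
    kn=near&(z>.075)&(mn<80)&(P[...,1]>.08)&(P[...,1]<.26)&(z<.12)
    print('knob',rect(P[kn][:,:2]),z[kn].max() if kn.any() else 0, kn.sum())
    st=near&(z>.045)&(z<.072)&(P[...,1]>.06)&(P[...,1]<.26)&(np.hypot(P[...,0]-.52,P[...,1]+.015)>.09)
    print('stop',rect(P[st][:,:2]),np.nanpercentile(z[st],[5,50,95]),st.sum())
E
```

```text
top board (array([0.61558319, 0.0227449 ]), array([0.42372577, 0.52389801]), 16.45684814453125) 0.02948810581123129
cheese ((526.8980102539062, -13.58208179473877), 71.19982147216797) top ((527.9024047851562, -12.753496170043945), 68.0484390258789) 0.0883
c2 ((807.8526000976562, -208.44544982910156), 56.894100189208984) top ((807.4964599609375, -207.10818481445312), 52.537723541259766) 0.0459
c3 ((317.54339599609375, -413.15472412109375), 56.62914276123047) top ((318.10113525390625, -411.9214782714844), 52.404293060302734) 0.0458
wedge (array([0.4692562, 0.4191514]), array([0.15515433, 0.05089851]), 18.361167907714844) axis [-0.94544817 -0.32577255] [(np.float64(-0.06), 0.0025), (np.float64(-0.03), 0.0077), (np.float64(0.0), 0.0122), (np.float64(0.03), 0.0167), (np.float64(0.06), 0.0216)]
block (array([ 0.53466516, -0.41460501]), array([0.1573073 , 0.05276147]), 7.211357593536377) axis [-0.99110866 -0.13305495] [(np.float64(-0.06), 0.0248), (np.float64(-0.03), 0.0247), (np.float64(0.0), 0.025), (np.float64(0.03), 0.0248), (np.float64(0.06), 0.0253)]
knob (array([0.61813477, 0.1636702
[... 816 characters left out ...]
086156845092773) axis [-0.94727439 -0.32042352] [(np.float64(-0.06), 0.0058), (np.float64(-0.03), 0.0111), (np.float64(0.0), 0.0148), (np.float64(0.03), 0.0183), (np.float64(0.06), 0.0209)]
block (array([ 0.54212427, -0.40295901]), array([0.17929259, 0.05739103]), 7.858417987823486) axis [-0.99211748 -0.12531127] [(np.float64(-0.06), 0.0269), (np.float64(-0.03), 0.027), (np.float64(0.0), 0.0267), (np.float64(0.03), 0.0267), (np.float64(0.06), 0.0269)]
knob (array([0.61561884, 0.15194084]), array([0.06070902, 0.30342355]), 83.53703308105469) 0.11058271077033677 245
stop (array([0.59460815, 0.17903163]), array([0.34102081, 0.14471651]), 4.741705417633057) [0.04617764 0.05731226 0.06853415] 588
```

The piece at top pixel (155,277) tapers from 21 mm to 2.5 mm, so it is the wedge, and the one at (449,263) is a constant 25 mm, so it is the block. The wheel on the board has a diameter of at least 142 mm against 113 mm for the others, so it is the largest. I move above the knob to look with the wrist camera.

Request:
move_arm:
  commands:
    - [0,0,8,4,4,-2,8.5]
    - [0,0,16,8,7,-2,8.5]
    - [0,0,24,12,11,-2,8.5]
    - [0,0,32,16,14,-2,8.5]
    - [0,0,40,20,18,-2,8.5]
    - [0,0,48,24,22,-2,8.5]
    - [0,0,52,28,25,-2,8.5]
    - [0,0,52,32,29,-2,8.5]
    - [0,0,52,36,32,-2,8.5]
    - [0,0,52,37.4,33.8,-2,8.5]
    - [0,0,52,37.4,33.8,-2,8.5]
    - [0,0,52,37.4,33.8,-2,8.5]

```text
clock: 2.5
tcp_pos: [0.4768, 0.1614, 0.2515]
ee_rot: [-0.0, 0.792, -0.611, 0.0]
contact_force: [-0.2, 0.3, 0.6]
grip_width: 0.995
```

Run:
```python
from h import *
s=get_state(); print(s['clock'],s['joints'].round(3),s['tcp_pos'],Rt(s['ee_rot']).round(3).tolist(),s['grip_width'])
rgb,P=cloud('wrist'); np.savez('w1.npz',rgb=rgb,P=P); save('w1',rgb)
print(P[240,320],P[60,60],P[420,60],P[60,580],P[420,580])
```

```text
2.5 [ 0.717  0.059 -0.327  0.    -1.184 -0.461] [0.47678365 0.16141687 0.25148624] [[0.253, -0.967, 0.0], [-0.967, -0.253, 0.0], [-0.0, -0.0, -1.0]] 0.9945325320472549
[0.46977001 0.18134583 0.07841201] [0.77169114 0.08061289 0.01687217] [0.5371751  0.16894564 0.33140395] [ 0.24546503 -0.06176008 -0.00047383] [0.42173588 0.13781669 0.33211843]
```

View pics/w1.png

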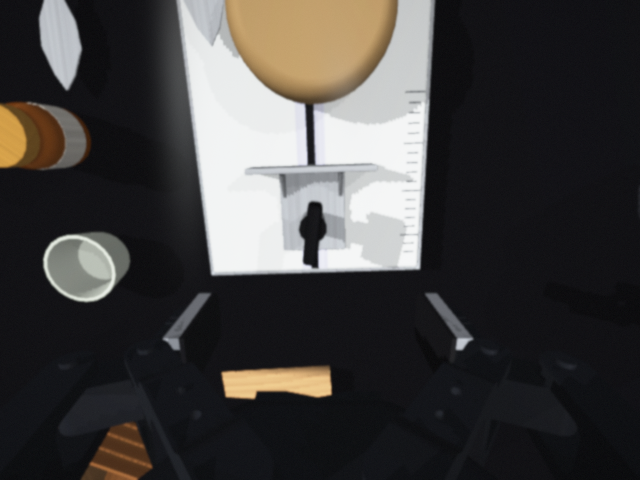

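The wrist picture shows the stop plate at row 168, the black wing knob at about (314,232) lying roughly along the board, and the cheese above at column 312.

Run:
```python
from h import *
f=np.load('w1.npz'); rgb=f['rgb'].astype(int); P=f['P']; z=P[...,2]
mn=rgb.min(-1)
# board top: connected component
def big(m): 
    n,l,st,_=cv2.connectedComponentsWithStats(m.astype(np.uint8)); return l==1+np.argmax(st[1:,4])
# board from top cam (full): outline
t=np.load('top.npz'); T=t['P']; tr=t['rgb'].astype(int); m=big((tr.min(-1)>100)&(abs(T[...,2]-.03)<.01)); c,sz,a=rect(T[m][:,:2]); print('board top',c,sz,a)
m=big((mn>100)&(abs(z-.03)<.006)); Q=P[m]; print('bed z',np.median(Q[:,2]))
a=np.deg2rad(104.5); 
# far end edge (stop end) and side edges in wrist view
for ang in np.arange(102,108,.5):
    ux=np.array([np.cos(np.deg2rad(ang)),np.sin(np.deg2rad(ang))]); uy=np.array([-ux[1],ux[0]])
    X=Q[:,:2]@ux; Y=Q[:,:2]@uy
    bins=np.linspace(.05,.2,12); e=[(Y[(X>b)&(X<b+.012)].min(),Y[(X>b)&(X<b+.012)].max()) for b in bins]
    e=np.array(e); s=np.polyfit(bins,e[:,0],1)[0]+np.polyfit(bins,e[:,1],1)[0]
    print(ang,round(s,4),e[:,0].mean().round(4),e[:,1].mean().round(4),X.max().round(4),end=' | ')
print()
k=(mn<70)&(z>.085)&(z<.125)&(abs(P[...,0]-.476)<.06)&(abs(P[...,1]-.17)<.07)
print('knob',rect(P[k][:,:2]),k.sum(),np.percentile(z[k],[5,50,95]))
p=(z>.045)&(z<.075)&(mn>60)&(abs(P[...,0]-.48)<.1)&(abs(P[...,1]-.12)<.06)&(np.hypot(P[...,0]-.527,P[...,1]+.014)>.085); p=big(p)
print('plate',rect(P[p][:,:2]),p.sum(),np.percentile(z[p],[5,50,95]))
sat=rgb.max(-1)-mn; c=(sat>40)&(z>.075)&(P[...,1]<.08); print('cheese pts top',c.sum(),cv2.fitEllipse((P[c&(z>.08)][:,:2]*1000).astype(np.float32)) )
print(P[235,314],P[168,312],P[168,250],P[165,370])
```

```text
board top [ 0.53321667 -0.01023422] [0.24713147 0.50727432] 16.477455139160156
bed z 0.02955205287941809Traceback (most recent call last):
  File "<stdin>", line 15, in <module>
    return umr_minimum(a, axis, None, out, keepdims, initial, where)
ValueError: zero-size array to reduction operation minimum which has no identity
```

```bash
cat >> h.py <<'E'
bc=np.array([.533,-.010]); ba=np.deg2rad(106.48); ux=np.array([np.cos(ba),np.sin(ba)]); uy=np.array([-ux[1],ux[0]])
def tob(p): d=np.asarray(p)[...,:2]-bc; return np.stack([d@ux,d@uy],-1)
def tow(b): return bc+b[0]*ux+b[1]*uy
E
python3 - <<'E'
from h import *
f=np.load('w1.npz'); rgb=f['rgb'].astype(int); P=f['P']; z=P[...,2]
mn=rgb.min(-1); sat=rgb.max(-1)-mn; B=tob(P)
def big(m): 
    n,l,st,_=cv2.connectedComponentsWithStats(m.astype(np.uint8)); return l==1+np.argmax(st[1:,4])
m=big((mn>100)&(abs(z-.03)<.006)); Q=B[m]; e=[]
for b in np.linspace(.08,.22,8):
    s=Q[abs(Q[:,0]-b)<.012]
    if len(s): e.append((b.round(2),s[:,1].min().round(4),s[:,1].max().round(4)))
print(e,'end',np.percentile(Q[:,0],99.8))
k=big((mn<60)&(z>.09)&(z<.125)&(abs(B[...,0]-.19)<.06)&(abs(B[...,1])<.05))
c,sz,a=rect(P[k][:,:2]); print('knob',c,sz,a,k.sum(),'board frame',tob(c),np.percentile(z[k],[5,50,95]))
p=(z>.05)&(z<.075)&(mn>50)&(B[...,0]>.06)&(B[...,0]<.17)&(abs(B[...,1])<.09)&(sat<30); p=big(p)
c,sz,a=rect(P[p][:,:2]);print('plate',c,sz,a,tob(c),p.sum(),np.percentile(B[p][:,0],[1,50,99]),np.percentile(B[p][:,1],[1,99]))
c=big((sat>40)&(z>.075)&(P[...,1]<.08)); q=B[c]; print('cheese extents',q.min(0),q.max(0),c.sum(),'topcam centre in board',tob([.527,-.0135]))
for nm in ['chunk','knife']: pass
t=np.load('top.npz'); T=t['P']; tb=tob(T); tr=t['rgb'].astype(int)
g=(T[...,2]>.04)&(tb[...,0]<-.05)&(tb[...,0]>-.25)&(abs(tb[...,1])<.12)&(np.hypot(T[...,0]-.527,T[...,1]+.0135)>.082)
for s in (1,-1):
    w=g&(s*tb[...,1]>0); print('obst',s,tb[w].min(0),tb[w].max(0),w.sum())
E
```

```text
[(np.float64(0.08), np.float64(-0.124), np.float64(0.122)), (np.float64(0.1), np.float64(-0.1241), np.float64(0.1221)), (np.float64(0.12), np.float64(-0.124), np.float64(0.1223)), (np.float64(0.14), np.float64(-0.124), np.float64(0.1221)), (np.float64(0.16), np.float64(-0.124), np.float64(0.1225)), (np.float64(0.18), np.float64(-0.124), np.float64(0.1222)), (np.float64(0.2), np.float64(-0.1239), np.float64(0.1224)), (np.float64(0.22), np.float64(-0.1242), np.float64(0.1224))] end 0.2545426363834992
knob [0.47979553 0.17211134] [0.01393059 0.05636048] 9.578082084655762 863 board frame [ 0.18972307 -0.0006427 ] [0.10216268 0.10520412 0.10653563]
plate [0.49385977 0.12393443] [0.12904086 0.01756438] 16.571191787719727 [ 0.13953557 -0.0004623 ] 1005 [0.13079087 0.13375747 0.14692259] [-0.06391692  0.06209474]
cheese extents [-0.0062327 -0.0665421] [0.07133028 0.07503599] 13181 topcam centre in board [-0.00165413  0.0067464 ]
obst 1 [-0.1978375   0.06820928] [-0.13191508  0.11422335] 316
obst -1 [-0.1787336 -0.1165548] [-0.05003524 -0.07725734] 388
```

Request:
move_arm:
  commands:
    - [0,0,5,-0.96,-0.56,4,8.5]
    - [0,0,5,-0.96,-0.56,8,8.5]
    - [0,0,5,-0.96,-0.56,12,6]
    - [0,0,5,-0.96,-0.56,15,5]
    - [0,0,5,-0.96,-0.56,17,4]
    - [0,0,5,-0.96,-0.56,17,4]
    - [0,0,5,-0.96,-0.56,17,0.8]
    - [0,0,5,-0.96,-0.56,17,0.8]
    - [0,0,5,-0.96,-0.56,17,0.8]
    - [0,0,5,-0.96,-0.56,17,0.8]
    - [0,0,5,-0.96,-0.56,17,0.8]
    - [0,0,5,-0.96,-0.56,17,0.8]
  newtons: 60

```text
clock: 3.75
tcp_pos: [0.4794, 0.1739, 0.0827]
ee_rot: [-0.001, 0.765, -0.644, 0.0]
contact_force: [-4.2, -0.4, 6.7]
grip_width: 0.147
```

Request:
move_arm:
  commands:
    - [0,0,0,0.8,-0.09,0,0.8]
    - [0,0,0,1.6,-0.19,0,0.8]
    - [0,0,0,2.4,-0.28,0,0.8]
    - [0,0,0,3.2,-0.38,0,0.8]
    - [0,0,0,4,-0.47,0,0.8]
    - [0,0,0,4.6,-0.54,0,0.8]
    - [0,0,0,5,-0.59,0,0.8]
    - [0,0,0,5.3,-0.62,0,0.8]
    - [0,0,0,5.4,-0.63,0,0.8]
    - [0,0,0,5.4,-0.63,0,0.8]

```text
clock: 4.75
tcp_pos: [0.4949, 0.1213, 0.0827]
ee_rot: [-0.001, 0.765, -0.644, 0.0]
contact_force: [-3.6, -1.9, 6.4]
grip_width: 0.147
```

Run:
```python
from h import *
s=get_state(); print(s['tcp_pos'],tob(s['tcp_pos']),Rt(s['ee_rot'])[:,:2].round(3).tolist())
for c in ['top','wrist','side']:
    rgb,P=cloud(c); np.savez(c+'2.npz',rgb=rgb,P=P); z=P[...,2]; B=tob(P); rgb=rgb.astype(int); sat=rgb.max(-1)-rgb.min(-1)
    ch=(sat>40)&(z>.05)&(z<.1)&(abs(B[...,0])<.09)&(abs(B[...,1])<.1)
    b=B[ch]; print(c,'cheese',b.min(0),b.max(0), np.percentile(b,[.5,99.5],axis=0).tolist())
    p=(z>.045)&(z<.075)&(rgb.min(-1)>50)&(B[...,0]>.055)&(B[...,0]<.11)&(abs(B[...,1])<.07)&(sat<30)
    if p.any(): print('plate x',np.percentile(B[p][:,0],[1,5,25,50,90]),p.sum())
save('w2',cv2.imread('/dev/null') if 0 else np.load('wrist2.npz')['rgb'])
```

```text
[0.49493715 0.12128511 0.08272184] [ 0.13668946 -0.00074386] [[0.171, -0.985], [-0.985, -0.171], [-0.0, -0.001]]
top cheese [-0.07166726 -0.06365893] [0.06815322 0.07812562] [[-0.06867931668120372, -0.06121577957675736], [0.06545515331555625, 0.07573442805955613]]
plate x [0.05712186 0.0661666  0.07407573 0.07607377 0.08402994] 146
wrist cheese [ 0.0063306  -0.06486911] [0.07014783 0.07120479] [[0.01079657870812484, -0.060736122584452386], [0.06838690822217353, 0.06571650666520322]]
plate x [0.05961538 0.06958727 0.07523015 0.07722956 0.08281432] 4732
side cheese [-0.07820666 -0.0568095 ] [0.05941631 0.0828577 ] [[-0.07632154441417809, -0.052794520030816285], [0.054590200054981934, 0.07917996230786817]]
plate x [0.06954818 0.07063572 0.07179294 0.07316142 0.07699743] 118
```

View pics/w2.png

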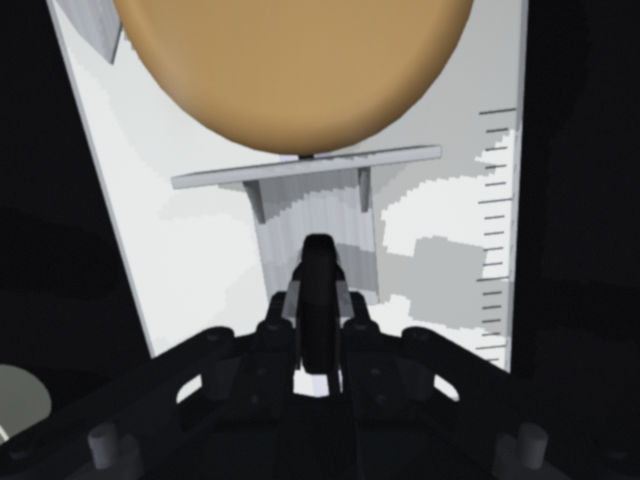

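The gripper holds the wing at (318,300). The plate edge at row ~165 is a few mm short of the cheese rim at row 153, so I creep up.

Request:
move_arm:
  commands:
    - [0,0,0,0.1,-0.01,0,0.8]
    - [0,0,0,0.2,-0.02,0,0.8]
    - [0,0,0,0.3,-0.04,0,0.8]
    - [0,0,0,0.3,-0.04,0,0.8]

```text
clock: 5.3
tcp_pos: [0.4957, 0.1185, 0.0827]
ee_rot: [-0.001, 0.765, -0.644, 0.0]
contact_force: [-4.2, -1.7, 8.3]
grip_width: 0.152
```

Request:
move_arm:
  commands:
    - [0,0,0,0.1,-0.01,0,0.8]
    - [0,0,0,0.2,-0.02,0,0.8]
    - [0,0,0,0.2,-0.02,0,0.8]

```text
clock: 5.6
tcp_pos: [0.4961, 0.1175, 0.0827]
ee_rot: [-0.001, 0.765, -0.644, -0.0]
contact_force: [-7.2, 3.1, 8.3]
grip_width: 0.151
```

Contact: the force along the board jumped by about 5 N. Now I tighten clockwise by 80°.

Request:
move_arm:
  commands:
    - [0,0,6,0,0,0,0.8]
    - [0,0,12,0,0,0,0.8]
    - [0,0,18,0,0,0,0.8]
    - [0,0,24,0,0,0,0.8]
    - [0,0,30,0,0,0,0.8]
    - [0,0,36,0,0,0,0.8]
    - [0,0,42,0,0,0,0.8]
    - [0,0,48,0,0,0,0.8]
    - [0,0,54,0,0,0,0.8]
    - [0,0,60,0,0,0,0.8]
    - [0,0,66,0,0,0,0.8]
    - [0,0,72,0,0,0,0.8]
    - [0,0,78,0,0,0,0.8]
    - [0,0,80,0,0,0,0.8]
    - [0,0,80,0,0,0,0.8]

```text
clock: 7.1
tcp_pos: [0.4989, 0.116, 0.0829]
ee_rot: [0.002, -0.172, 0.985, -0.001]
contact_force: [10.6, -10.6, -3.5]
grip_width: 0.15
```

Run:
```python
from h import *
s=get_state(); print(s['tcp_pos'],tob(s['tcp_pos']),Rt(s['ee_rot'])[:,:2].round(3).tolist(),s['torque'],s['contact_force'],s['joints'].round(2))
```

```text
[0.49890864 0.11595757 0.08289432] [ 0.13045414 -0.00304088] [[-0.941, -0.34], [-0.34, 0.941], [-0.004, -0.002]] [-4.0939649  -3.8954006  -0.10959851] [ 10.61006179 -10.57358144  -3.52744478] [ 0.61  0.24 -0.54  0.   -0.78 -1.84]
```

Request:
move_arm:
  commands:
    - [0,0,80,0,0,0,4.5]
    - [0,0,80,0,0,0,5.5]
    - [0,0,80,0,0,0,5.5]
    - [0,0,80,0,0,0,5.5]

```text
clock: 7.5
tcp_pos: [0.4971, 0.1171, 0.0824]
ee_rot: [0.001, 0.129, 0.992, 0.001]
contact_force: [0.5, -0.6, -0.9]
grip_width: 0.645
```

I repeated the turn by mistake, since rows are relative to each call's start. The opening fingers therefore swung about 34° further clockwise, which can only have tightened the knob. I lift straight up and check.

Request:
move_arm:
  commands:
    - [0,0,0,0,0,-3,6]
    - [0,0,0,0,0,-7,7]
    - [0,0,0,0,0,-11,8.5]
    - [0,0,0,0,0,-15,8.5]
    - [0,0,0,0,0,-17,8.5]
    - [0,0,0,0,0,-17,8.5]

```text
clock: 8.1
tcp_pos: [0.4982, 0.1176, 0.2561]
ee_rot: [0.004, 0.126, 0.992, 0.003]
contact_force: [0.0, -0.3, -0.6]
grip_width: 0.995
```

Run:
```python
from h import *
s=get_state(); print(s['clock'],s['tcp_pos'],Rt(s['ee_rot'])[:,:2].round(3).tolist(),s['joints'].round(2))
out=[]
for c in ['wrist','top']:
    rgb,P=cloud(c); out.append(rgb); np.savez(c+'3.npz',rgb=rgb,P=P); z=P[...,2]; B=tob(P); r=rgb.astype(int); mn=r.min(-1); sat=r.max(-1)-mn
    k=(mn<60)&(z>.09)&(z<.125)&(abs(B[...,0]-.132)<.05)&(abs(B[...,1])<.05)
    if k.sum()>20:
        cc,sz,a=rect(P[k][:,:2]); print(c,'knob',tob(cc),sz,a,k.sum())
    p=(z>.05)&(z<.072)&(mn>50)&(B[...,0]>.055)&(B[...,0]<.11)&(abs(B[...,1])<.065)&(sat<30)
    if p.any(): print('plate x',np.percentile(B[p][:,0],[1,5,25,50,90]),p.sum())
    ch=(sat>40)&(z>.05)&(z<.1)&(abs(B[...,0])<.09)&(abs(B[...,1])<.1); b=B[ch]; print('cheese',np.percentile(b,[.5,99.5],axis=0))
    m=(np.hypot(P[...,0]-.465,P[...,1]-.42)<.12)&(sat>40)&(z>-.005)&(z<.04)
    if m.sum()>50: print('wedge',rect(P[m][:,:2]),m.sum())
save('w3',out[0])
```

```text
8.1 [0.49819719 0.11758122 0.25611317] [[-0.968, 0.25], [0.25, 0.968], [-0.007, 0.006]] [ 0.62  0.07 -0.31  0.   -1.19 -2.44]
wrist knob [0.13100071 0.00016494] [0.05517916 0.01400378] 19.634672164916992 912
plate x [0.06189721 0.07073814 0.07321443 0.07598243 0.07725454] 1214
cheese [[-0.06370917 -0.06116652]
 [ 0.06959835  0.07351945]]
wedge (array([0.46812323, 0.42673813]), array([0.15253333, 0.06221337]), 18.750646591186523) 6485
top knob [0.12850747 0.00976632] [0.03373801 0.01317753] 19.244037628173828 58
plate x [0.05793593 0.06454364 0.07024843 0.07201236 0.07506359] 91
cheese [[-0.06965144 -0.06098425]
 [ 0.06447322  0.07542254]]
```

View pics/w3.png

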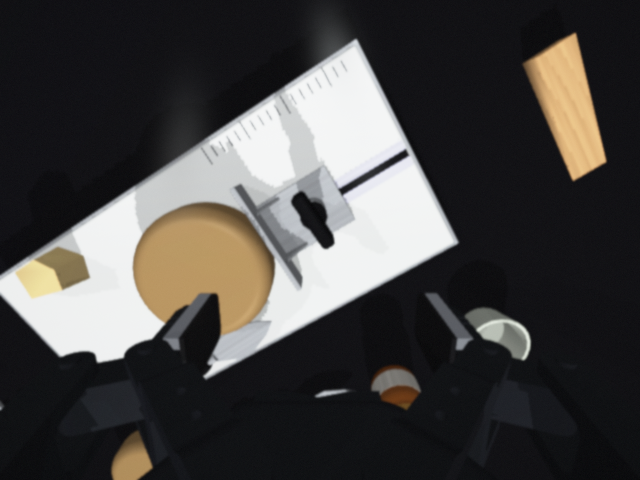

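The wing at (313,220) is crosswise to the board at 86.9°, or about 1.52 rad. The plate touches the cheese. The wedge is at upper right with its heel at (550,50) and tip at (590,170). Next I pin down the wedge.

Run:
```python
from h import *
for fn in ['wrist3','top','side']:
    f=np.load(fn+'.npz'); P=f['P']; r=f['rgb'].astype(int); z=P[...,2]; sat=r.max(-1)-r.min(-1)
    m=((np.hypot(P[...,0]-.468,P[...,1]-.42)<.1)&(sat>40)&(r.min(-1)>60)&(z>-.003)&(z<.035)).astype(np.uint8)
    m=cv2.erode(m,np.ones((3,3)))>0; Q=P[m]
    d=np.array([np.cos(np.deg2rad(18.6)),np.sin(np.deg2rad(18.6))]); n=np.array([-d[1],d[0]])
    s=(Q[:,:2]-[.468,.42])@d; w=(Q[:,:2]-[.468,.42])@n
    md=[(k.round(3),np.median(w[abs(s-k)<.01]).round(4),np.ptp(np.percentile(w[abs(s-k)<.01],[1,99])).round(4),np.median(Q[abs(s-k)<.01,2]).round(4)) for k in np.linspace(-.06,.06,5) if (abs(s-k)<.01).sum()>5]
    print(fn,m.sum(),'s',np.percentile(s,[.5,99.5]),'w',np.percentile(w,[.5,99.5]));print([tuple(map(float,t)) for t in md])
```

```text
wrist3 5703 s [-0.07368176  0.07367131] w [-0.02389409  0.01643169]
[(-0.06, -0.0086, 0.0397, 0.0233), (-0.03, -0.0079, 0.0397, 0.0185), (0.0, -0.0065, 0.0396, 0.0137), (0.03, -0.0051, 0.0396, 0.009), (0.06, -0.0032, 0.0395, 0.0042)]
top 693 s [-0.07469244  0.07232853] w [-0.02522073  0.0146759 ]
[(-0.06, -0.0087, 0.0389, 0.0224), (-0.03, -0.008, 0.0372, 0.0181), (0.0, -0.006, 0.0391, 0.013), (0.03, -0.0049, 0.0369, 0.0087), (0.06, -0.0103, 0.035, 0.0029)]
side 389 s [-0.07690825  0.0638842 ] w [-0.02998224  0.0123317 ]
[(-0.06, -0.0237, 0.039, 0.0235), (-0.03, -0.0225, 0.0366, 0.019), (0.0, -0.0195, 0.0374, 0.0152), (0.03, -0.0138, 0.0319, 0.0114), (0.06, -0.0083, 0.0335, 0.0067)]
```

Request:
move_arm:
  commands:
    - [0,0,-6,2.4,4.2,0,7]
    - [0,0,-12,4.8,8.4,0,7]
    - [0,0,-18,7.2,12.6,0,7]
    - [0,0,-24,9.5,16.8,3,7]
    - [0,0,-30,12,21,7,6.5]
    - [0,0,-35.7,14.2,25.1,11,6.5]
    - [0,0,-35.7,14.2,25.1,15,6.5]
    - [0,0,-35.7,14.2,25.1,19,6.5]
    - [0,0,-35.7,14.2,25.1,20,6.5]
    - [0,0,-35.7,14.2,25.1,20,6.5]

```text
clock: 9.2
tcp_pos: [0.4206, 0.3933, 0.0488]
ee_rot: [-0.002, -0.184, 0.983, -0.002]
contact_force: [1.1, -0.4, 1.0]
grip_width: 0.759
```

Run:
```python
from h import *
s=get_state(); print(s['clock'],s['tcp_pos'],Rt(s['ee_rot']).round(3).tolist(),s['joints'].round(2),s['contact_force'],s['grip_width'])
rgb,P=cloud('wrist'); save('w4',rgb)
```

```text
9.2 [0.42064809 0.39333853 0.04883653] [[-0.932, -0.361, -0.003], [-0.361, 0.932, -0.005], [0.005, -0.004, -1.0]] [ 1.09  0.38 -0.42 -0.   -0.77 -2.29] [ 1.07806866 -0.43611612  1.04677858] 0.759422623245216
```

View pics/w4.png

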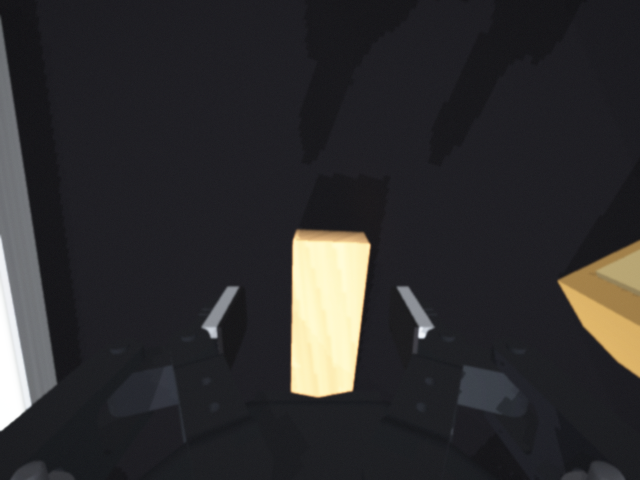

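The wedge lies between the open fingers, with its heel at (332,238) and tip end at (322,393), slightly right of mid-grip at column 318. I measure the offset from depth.

Run:
```python
from h import *
rgb,P=cloud('wrist'); s=get_state(); r=rgb.astype(int); z=P[...,2]; sat=r.max(-1)-r.min(-1)
m=(sat>40)&(r.min(-1)>60)&(z<.035)&(z>-.005)&(np.hypot(P[...,0]-.47,P[...,1]-.41)<.1); m=cv2.erode(m.astype(np.uint8),np.ones((3,3)))>0
Q=(P[m]-s['tcp_pos'])@Rt(s['ee_rot'])
x=Q[:,0]; 
for k in np.linspace(-.09,.025,6):
    q=Q[abs(x-k)<.006]
    if len(q)>9: print(k.round(3),np.percentile(q[:,1],[1,50,99]).round(4),P[m][abs(x-k)<.006][:,2].mean().round(4))
print('x ext',np.percentile(x,[.2,99.8]))
```

```text
-0.09 [-0.0183  0.0004  0.0206] 0.0075
-0.067 [-0.0185  0.0029  0.022 ] 0.0107
-0.044 [-0.0162  0.0034  0.023 ] 0.0146
-0.021 [-0.0155  0.0043  0.0239] 0.0183
0.002 [-0.0148  0.0052  0.0249] 0.0219
0.025 [-0.0132  0.0055  0.0255] 0.0187
x ext [-0.09101058  0.02339492]
```

Request:
move_arm:
  commands:
    - [-0.2,-0.3,2.6,0,0.5,0,6.5]
    - [-0.2,-0.3,2.6,0,0.5,2,6.5]
    - [-0.2,-0.3,2.6,0,0.5,4,6]
    - [-0.2,-0.3,2.6,0,0.5,4.6,6]
    - [-0.2,-0.3,2.6,0,0.5,4.6,5]
    - [-0.2,-0.3,2.6,0,0.5,4.6,3.5]
    - [-0.2,-0.3,2.6,0,0.5,4.6,3.5]
    - [-0.2,-0.3,2.6,0,0.5,4.6,3.5]
    - [-0.2,-0.3,2.6,0,0.5,4.6,3.5]
  newtons: 60

```text
clock: 10.2
tcp_pos: [0.4207, 0.4009, 0.0074]
ee_rot: [0.003, -0.162, 0.987, 0.003]
contact_force: [-0.5, -1.0, 6.6]
grip_width: 0.453
```

Run:
```python
from h import *
s=get_state(); print(s['clock'],s['tcp_pos'],Rt(s['ee_rot']).round(4).tolist(),s['joints'].round(2),s['contact_force'],s['grip_width'])
```

```text
10.2 [0.42072438 0.40093312 0.00743039] [[-0.9477, -0.3192, 0.0056], [-0.3191, 0.9477, 0.0074], [-0.0077, 0.0053, -1.0]] [ 1.1   0.44 -0.46  0.   -0.66 -2.35] [-0.45661482 -1.01599947  6.64572892] 0.45308723866511946
```

The wedge is gripped at 38.5 mm opening. I lift and level it.

Request:
move_arm:
  commands:
    - [0.2,0.3,0,0,0,-2,3.5]
    - [0.2,0.3,0,0,0,-6,3.5]
    - [0.2,0.3,0,0,0,-10,3.5]
    - [0.2,0.3,0,0,0,-15,3.5]
    - [0.2,0.3,0,0,0,-19,3.5]
    - [0.2,0.3,0,0,0,-19,3.5]

```text
clock: 10.8
tcp_pos: [0.4213, 0.4017, 0.2033]
ee_rot: [0.004, -0.162, 0.987, 0.004]
contact_force: [0.3, 1.1, -1.7]
grip_width: 0.448
```

Request:
move_arm:
  commands:
    - [0,0,-6,0.2,-4.5,0,3.5]
    - [0,0,-12,0.5,-9,0,3.5]
    - [0,0,-18,0.8,-13.5,0,3.5]
    - [0,0,-24,1,-18,0,3.5]
    - [0,0,-30,1.3,-22.5,0,3.5]
    - [0,0,-36,1.5,-27,0,3.5]
    - [0,0,-42,1.8,-31.5,0,3.5]
    - [0,0,-48,2.1,-36,0,3.5]
    - [0,0,-54,2.3,-40.5,0,3.5]
    - [0,0,-60,2.6,-45,0,3.5]
    - [0,0,-66,2.8,-49.5,0,3.5]
    - [0,0,-72,3.1,-54,0,3.5]
    - [0,0,-78,3.4,-58,0,3.5]
    - [0,0,-84,3.6,-61.5,0,3.5]
    - [0,0,-87.9,3.6,-63.7,0,3.5]
    - [0,0,-87.9,3.6,-63.7,0,3.5]
    - [0,0,-87.9,3.6,-63.7,0,3.5]

```text
clock: 12.5
tcp_pos: [0.5876, -0.2166, 0.1951]
ee_rot: [-0.0, 0.8, -0.599, -0.0]
contact_force: [0.0, -0.1, -1.4]
grip_width: 0.45
```

```bash
cat > chk.py <<'E'
from h import *
def chk(tag,view=True):
    s=get_state(); Rm=Rt(s['ee_rot']); print(s['clock'],s['tcp_pos'].round(4),'board',tob(s['tcp_pos']).round(4),Rm.round(4).tolist(),s['joints'].round(2),s['contact_force'].round(1),round(s['grip_width'],3))
    rgb,P=cloud('wrist'); r=rgb.astype(int); B=tob(P); z=P[...,2]; sat=r.max(-1)-r.min(-1)
    Q=(P-s['tcp_pos'])@Rm; x=Q[...,0]
    m=(sat>30)&(r.min(-1)>50)&(abs(Q[...,1])<.03)&(x<.03)&(x>-.14)&(Q[...,2]<.02)&(Q[...,2]>-.03)
    for k in np.linspace(-.12,.02,8):
        q=m&(abs(x-k)<.005)
        if q.sum()>9: print('x',k.round(3),'y',np.percentile(Q[q][:,1],[2,50,98]).round(4),'z',np.median(z[q]).round(4),'bx',np.median(B[q][:,0]).round(3))
    save(tag,rgb); return rgb,P
E
python3 -c "
from chk import *
chk('w5')"
```

```text
12.5 [ 0.5876 -0.2166  0.1951] board [-0.2136  0.0062] [[0.2815, -0.9596, -0.0004], [-0.9596, -0.2815, 0.0003], [-0.0004, 0.0002, -1.0]] [-0.04  0.3  -0.15 -0.   -1.11  0.33] [ 0.  -0.1 -1.4] 0.45
x -0.04 y [-0.02   -0.001   0.0184] z 0.2027 bx -0.174
x -0.02 y [-0.0199 -0.001   0.0182] z 0.2062 bx -0.194
x -0.0 y [-0.0195 -0.001   0.0179] z 0.2096 bx -0.214
x 0.02 y [-0.0198 -0.001   0.0184] z 0.2117 bx -0.236
```

View pics/w5.png

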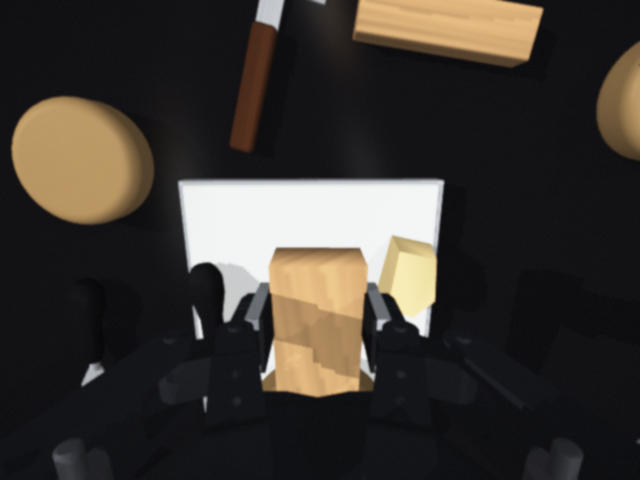

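Level and aligned, with the wedge at mid-grip (318,320), the chunk at (410,275) and the knife handle at (207,280), both clear of it. I descend, shifted 4 mm away from the chunk.

Request:
move_arm:
  commands:
    - [0,0,0,0,-0.4,4,3.5]
    - [0,0,0,0,-0.4,8,3.5]
    - [0,0,0,0,-0.4,11,3.5]
    - [0,0,0,0,-0.4,13,3.5]
    - [0,0,0,0,-0.4,14.5,3.5]
    - [0,0,0,0,-0.4,15.2,3.5]
    - [0,0,0,0,-0.4,15.4,3.5]
    - [0,0,0,0,-0.4,15.5,3.5]
    - [0,0,0,0,-0.4,15.6,3.5]
    - [0,0,0,0,-0.4,15.6,3.5]

```text
clock: 13.55
tcp_pos: [0.5923, -0.2151, 0.04]
ee_rot: [-0.0, 0.801, -0.598, 0.0]
contact_force: [0.4, 0.5, -1.0]
grip_width: 0.451
```

Request:
move_arm:
  commands:
    - [0,0,0,0,0,0.1,3.5]
    - [0,0,0,0,0,0.2,3.5]
    - [0,0,0,0,0,0.2,3.5]

```text
clock: 13.85
tcp_pos: [0.5922, -0.2153, 0.0376]
ee_rot: [-0.0, 0.801, -0.598, 0.0]
contact_force: [1.2, -0.7, 0.6]
grip_width: 0.449
```

Request:
move_arm:
  commands:
    - [0,0,0,0,0,0.1,3.5]
    - [0,0,0,0,0,0.15,3.5]
    - [0,0,0,0,0,0.15,3.5]

```text
clock: 14.15
tcp_pos: [0.5922, -0.2153, 0.0375]
ee_rot: [-0.0, 0.801, -0.598, 0.001]
contact_force: [-4.1, 2.6, 13.9]
grip_width: 0.454
```

Request:
move_arm:
  commands:
    - [0,0,0,0,0,-0.1,3.5]
    - [0,0,0,-0.5,0,-0.1,3.5]
    - [0,0,0,-1,0,-0.1,3.5]
    - [0,0,0,-1.5,0,-0.1,3.5]
    - [0,0,0,-2,0,-0.1,3.5]
    - [0,0,0,-2.4,0,-0.1,3.5]
    - [0,0,0,-2.8,0,-0.1,3.5]
    - [0,0,0,-3.2,0,-0.1,3.5]
    - [0,0,0,-3.5,0,-0.1,3.5]
    - [0,0,0,-3.8,0,-0.1,3.5]
    - [0,0,0,-4.1,0,-0.1,3.5]
    - [0,0,0,-4.4,0,-0.1,3.5]
    - [0,0,0,-4.4,0,-0.1,3.5]
  newtons: 90

```text
clock: 15.45
tcp_pos: [0.5813, -0.174, 0.0378]
ee_rot: [-0.0, 0.801, -0.598, 0.002]
contact_force: [4.3, -8.6, 2.6]
grip_width: 0.443
```

```bash
cat > tilt.py <<'E'
from h import *
def tilt():
    s=get_state(); print(s['clock'],s['tcp_pos'].round(4),'board',tob(s['tcp_pos']).round(4),s['contact_force'].round(1),round(s['grip_width'],3))
    for c,f0 in [('top','top.npz'),('side','side.npz'),('wrist',None)]:
        for nm in ('before','now'):
            if nm=='before':
                if not f0: continue
                f=np.load(f0); rgb,P=f['rgb'],f['P']
            else: rgb,P=cloud(c)
            r=rgb.astype(int); B=tob(P); z=P[...,2]; sat=r.max(-1)-r.min(-1)
            m=(sat>40)&(z>.075)&(z<.11)&(np.hypot(B[...,0]+.001,B[...,1]-.006)<.052)
            if m.sum()<100: continue
            X=np.c_[B[m],np.ones(m.sum())]; k=np.linalg.lstsq(X,z[m],rcond=None)[0]; ok=abs(X@k-z[m])<.003; k=np.linalg.lstsq(X[ok],z[m][ok],rcond=None)[0]
            w=(sat>40)&(z>.07)&(z<.11)&(abs(B)<.1).all(-1); print(c,nm,'tilt deg',np.rad2deg(k[:2]).round(2),'mid z',k[2].round(4),m.sum(),'ext',np.percentile(B[w],[.5,99.5],axis=0).round(3).tolist())
tilt()
E
python3 tilt.py
```

```text
15.45 [ 0.5813 -0.174   0.0378] board [-0.171   0.0002] [ 4.3 -8.6  2.6] 0.443
top before tilt deg [ 0.15 -0.18] mid z 0.0855 1160 ext [[-0.069, -0.061], [0.065, 0.076]]
top now tilt deg [-1.8  -1.07] mid z 0.0867 102 ext [[-0.074, -0.043], [-0.027, 0.065]]
side before tilt deg [-0.06 -0.16] mid z 0.0877 772 ext [[-0.076, -0.054], [0.055, 0.078]]
side now tilt deg [-1.58 -0.92] mid z 0.0892 762 ext [[-0.076, -0.054], [0.055, 0.079]]
```

The cheese is lifting by 1.6–1.9°, as the geometry predicts at this depth. I push 18 mm more.

Request:
move_arm:
  commands:
    - [0,0,0,-0.3,0,0,3.5]
    - [0,0,0,-0.6,0,0,3.5]
    - [0,0,0,-0.9,0,0,3.5]
    - [0,0,0,-1.2,0,0,3.5]
    - [0,0,0,-1.5,0,0,3.5]
    - [0,0,0,-1.8,0,0,3.5]
    - [0,0,0,-1.8,0,0,3.5]
    - [0,0,0,-1.8,0,0,3.5]

```text
clock: 16.4
tcp_pos: [0.576, -0.1567, 0.0377]
ee_rot: [-0.0, 0.801, -0.598, 0.002]
contact_force: [3.6, -8.8, 4.3]
grip_width: 0.443
```

```bash
python3 tilt.py; python3 -c "
from chk import *
chk('w6')
r,_=cams.grab_frame('side'); save('s6',cv2.resize(r[180:340,190:460],(800,474),interpolation=cv2.INTER_CUBIC))"
```

```text
16.4 [ 0.576  -0.1567  0.0377] board [-0.1529  0.0004] [ 3.6 -8.8  4.3] 0.443
top before tilt deg [ 0.15 -0.18] mid z 0.0855 1160 ext [[-0.069, -0.061], [0.065, 0.076]]
top now tilt deg [-3.01 -1.03] mid z 0.0881 372 ext [[-0.072, -0.035], [-0.004, 0.075]]
side before tilt deg [-0.06 -0.16] mid z 0.0877 772 ext [[-0.076, -0.054], [0.055, 0.078]]
side now tilt deg [-2.9  -1.56] mid z 0.0907 757 ext [[-0.076, -0.052], [0.055, 0.08]]
16.55 [ 0.576  -0.1567  0.0378] board [-0.1529  0.0004] [[0.2845, -0.9587, 0.0032], [-0.9587, -0.2845, -0.0015], [0.0024, -0.0026, -1.0]] [ 0.06  0.42 -0.39  0.   -0.75  0.22] [ 3.2 -8.2  3.7] 0.443
x -0.04 y [-0.02   -0.001   0.0182] z 0.0455 bx -0.113
x -0.02 y [-0.0199 -0.001   0.0181] z 0.0487 bx -0.133
x -0.0 y [-0.0187 -0.001   0.0172] z 0.052 bx -0.153
x 0.02 y [-0.0198 -0.0006  0.0186] z 0.0545 bx -0.175
```

View pics/s6.png

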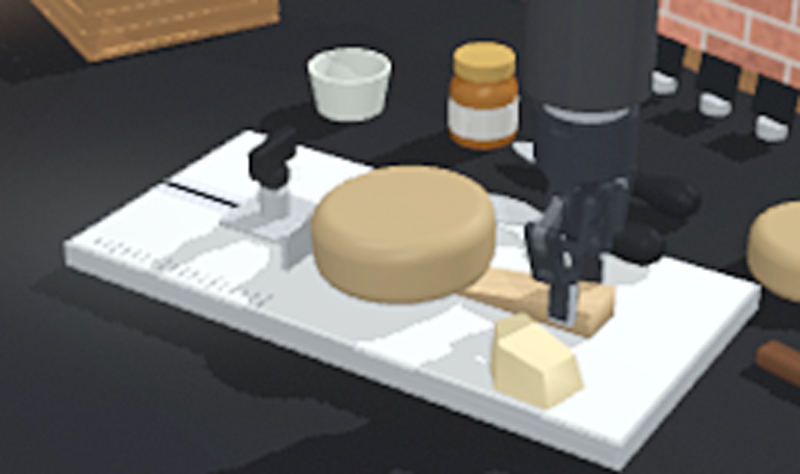

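View pics/w6.png

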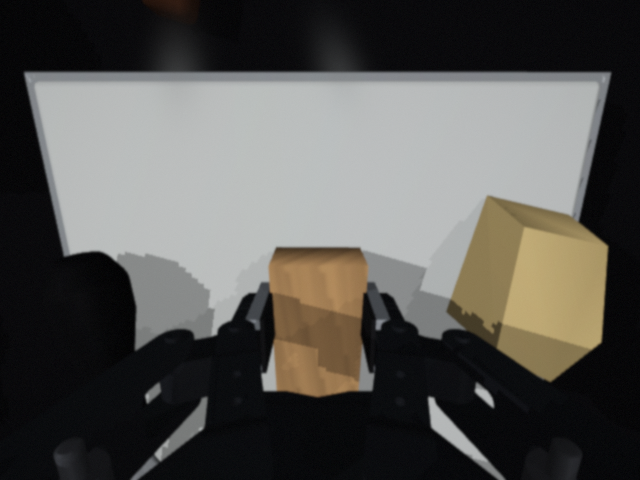

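The side crop shows the wheel raised over the wedge at (480,285), the stop against its far side and the clamp wing crosswise. The wrist crop shows the wedge firm and flat in the fingers at (318,320), clear of the chunk and knife. Tilt is about 3.2°, an edge lift of about 6.7 mm. I hand in.

```bash
python3 -c "
from h import *
s=get_state(); print(s['clock'],s['tcp_pos'],s['contact_force'],s['joint_velocities'].round(4))
print(sign_off())"
```

```text
16.65 [ 0.57602502 -0.15671615  0.03772785] [ 2.12311915 -7.66135572  3.63799893] [-0.      0.0006 -0.0001 -0.0017 -0.0005 -0.0012]
the job is handed in; nothing more can be done
None
```

The job is handed in at 16.7 s, with the cheese raised on the wedge and the gripper still holding the wedge in place. The sign-off gives no verdict, so what follows is from my own last checks.

- **Stop and clamp:** I slid the stop by its knob until it met the cheese, where the force rose by about 5 N. I then turned the knob clockwise; afterwards the wing measured 86.9° round, about 1.52 rad.
- **Wedge:** It was gripped 23 mm from the heel, laid flat on the bed and pushed in opposite the stop. Its underside measured at bed height, 30 mm above the table, and it lay along the board. At the end about 8 N of push and 4 N of downward force were still on it, with the grip set to 90 N.
- **Cheese:** It is tilted about 3.0° along the board and 1.0–1.6° sideways, about 3.3° in all. By the wedge's geometry that is roughly 6.7 mm of lift at the edge. The sideways lean comes from the wedge lying about 6 mm off the cheese's centre line. The fingers stayed well clear of the cheese.

**Less certain:**
- The top and side cameras disagreed by about 0.5° on the sideways lean.
- After tightening, I repeated the turn by mistake while opening the fingers, so they swung about 34° further clockwise. The knob check above was made after that.
- I judged only by eye that the chunk and knife stayed where they were; I did not remeasure them at the end.

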